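# Hold a microtube rack home in the corner of a reader dock

### The job

Set the green microtube rack from the middle of the bench (not the one back by the clip box) upright on the plate of the reader dock, and push it square and fully home into the corner, so that it is flush against both aluminium stops at once and both spring pins are pressed in. The reader only works while the rack is held there (the springs push it out again), so finish with the gripper still pressing it firmly against both stops, without ramming it, and leave everything else on the bench where it is.

Things in the scene. Friction and masses are not known exactly. Their poses are not given: they have to be found in the camera images.
- green_rack: Green microtube rack, a loose solid block 50 mm (its x) by 58 mm (its y) by 27 mm high, about 80 g; the size is that of its foot, the sides lean in a little to 47 x 55 mm at the top, so only the foot meets the stops. Origin at the centre of its underside, z up. It starts upright on the bench. It may go into the corner any way round, as long as its sides are parallel to the stops.
- dock: Reader dock, fixed. Dark steel plate 130 (x) x 120 (y) x 6 mm, origin under its centre, z up. On it two aluminium stops form an inside corner: far stop with its face at x = +35 mm, left stop with its face at y = +35 mm; the -x and -y sides are open. Stops are 8 mm thick, 7 mm high (tops 13 mm above the bench), the white housings behind them as low: fingers holding the rack's upper part pass over.
- corner (a point): The inside corner of the dock, where both stop faces meet the top of the plate: (35, 35, 6) mm in the dock's frame, same axes as the dock. With the rack home, its centre is half its size away from each face (25 or 29 mm).
- stop_far: The far stop of the dock: an aluminium bar 8 x 98 x 7 mm along the dock's y. Origin at the centre of its underside, 4 mm behind its face; axes as the dock's.
- stop_left: The left stop of the dock: an aluminium bar 90 x 8 x 7 mm along the dock's x. Origin at the centre of its underside, 4 mm behind its face; axes as the dock's.
- pin_far (a joint): Brass spring pin, 4 mm thick, through the far stop, 27 mm from the corner, 3.5 mm above the plate. 0 = fully out (4 mm proud of the stop's face); with the rack hard against the stop it reads about 0.003 m (the tip gives a little). Slides along the dock's +x. Spring force 1.5 N when out, 3 N when pressed in.
- pin_left (a joint): The same pin through the left stop, 27 mm from the corner; it slides along the dock's +y. 0 = fully out, about 0.003 m with the rack home.
- timer: White bench timer (the one nearer the dock), 64 x 64 x 18 mm, loose; a bystander. Origin at the centre of its underside.
- tape_roll: Green roll of tape lying flat, 78 mm across, 19 mm high, loose; a bystander. Origin at the centre of its underside.
Not all that is in view belongs to the job. Several things have the shape of the dock; the one meant has the colours described above.

How it is judged (in metres and radians):
At the end, for the whole second after the job is handed in: Rack upright and square to the stops (3.5 degrees), underside within 3 mm of the plate, pressing each stop with over 0.5 N, both pins pressed in by over 2.2 mm (home: about 3), fingers still pressing on the rack, all still (contact force between green_rack and stop_far above 0.5 N and contact force between green_rack and stop_left above 0.5 N and value of joint each of pin_far, pin_left above 0.0022 m and (angle between the x axis of green_rack and the x axis of dock, either way round below 0.06 rad or angle between the y axis of green_rack and the x axis of dock, either way round below 0.06 rad) and angle between green_rack's own z axis and vertical below 0.06 rad and z of green_rack in the frame of corner between -0.003 and 0.003 m and x of green_rack in the frame of corner below -0.02 m and y of green_rack in the frame of corner below -0.02 m and contact force between green_rack and the fingers above 0.5 N and linear speed of green_rack below 0.01 m/s); the arm keeps its last pose, push and grip.
It fails at once if the timer or the tape roll is moved more than 25 mm (distance of any of timer, tape_roll from where it was at the start of the episode above 0.025 m).
It fails at once if the rack is rammed against a stop with more than 70 N (contact force between green_rack and stop_far above 70 N or contact force between green_rack and stop_left above 70 N).
It also fails if it takes over 48 s, if anything falls off the work surface, if the arm or the gripper's body presses on something with over 40 N, if the wrist force passes 120 N, or if a joint passes its speed limit or range.

### The arm

A 6-joint arm with a two-finger parallel gripper is mounted at the origin on a cart in front of the work surface, level with it; the furniture and walls round the work are solid. World frame = base frame: x ahead of the robot, y to its left, z up, the work surface at z = 0. Lengths are in m, angles in degrees, forces in N, time in s.
With the tool pointing down it reaches from about 0.3 to 0.75 m from the base axis. Payload 8.5 kg.
Tool frame: the origin (TCP) lies at the very end of the fingers, on their centre line; the grasp point (between the pads) lies 19 mm behind it; z points along the fingers, y is the line along which they close (so a half turn about z gives the same grasp; the last joint's range is limited). The gripper opens to 85 mm and grips with 20 to 120 N. Pads are 22 mm wide; open, the fingers measure 114 mm over their backs; the gripper's body (76 mm by 85 mm) begins 54 mm behind the grasp point. The pads swing forward as they close: fully open they stand 13 mm farther back than shut.
Start: joints at [-85.445, 21.807, 74.336, -0, 83.858, -12.336], TCP at [0.16, -0.526, 0.231] pointing down, gripper open.
Joint ranges: [-178.18, 178.18], [-50.72, 133.34], [12.68, 142.11], [-81.47, 261.47], [9.98, 163.14], [-165.26, 165.26]. Speed limits (degrees/s): [136.94, 136.94, 180, 180, 180, 180].

### API

Orientations are given as a 3x3 rotation matrix whose columns are the frame's x, y, z axes.
In Python, from rig import env gives the robot as it stands.
- The arm moves only by the tool move_arm, never from a script. Its argument "plan" is a list of rows, each a list of 7 numbers: the turn, a rotation vector about the tool's x, y, z in degrees, then the shift along the tool's x, y, z in cm, then the gripper command: -1 is shut, 1 is fully open, values between are in proportion. In form: [[ax, ay, az, tx, ty, tz, jaw], ...]. A call has 1 to 5 rows; each row is the pose to reach, as a shift and turn from the pose commanded when the call began, along the tool's axes at that moment; what a row does not reach only later rows make up. A row lasts 1/10 s, in which the tool goes at most 50 mm and 8.59 degrees, less where a joint would pass 70% of its speed; a pose out of reach is approached as far as the arm can. A call with a gripper value outside its range is refused whole. The fingers move at their own pace and stop on an object; "squeeze" is the grip in N (left out, the last holds). Time passes only in rows, so rows that repeat a pose let the fingers close. It gives the time, the measured TCP pose, the force, the opening and the grip force at its end, in the units of the state.
- env.observe(): the state, without advancing time (a new reading comes with each control period).
- env.get_image(name): name is "side" or "top"; returns a dict with "color" (384x512x3 uint8, red, green, blue), "fov_y" (degrees; the focal length in pixels is half the picture's height over the tangent of half this angle, whatever the lens; pixels are square), "cx", "cy" (the principal point, pixels), "R" (3x3) and "t" (3): a world point X has camera coordinates R X + t. Camera axes: x right, y down, z forward; pixel columns grow to the right and rows downward; lengths in m; the calibration is good to about 2 mm. A picture is of the moment at which its call begins. There is no depth.
- env.close_job(): hands the job in; it is judged then, once.
Trained networks look in a picture, given as the dict that the camera call returned (one of the last four; its "shot" number tells which), for a name from the list of things; names that differ only in an ending like _2 or _b are one class to them, and where a whole thing is asked for, a point or a joint stands for the part that bears it (a point fixed in the world has none). Each returns a list of dicts, best first, with "conf" (0 to 1); they miss things now and then, are a little off and sometimes report something else, mostly with a low value. They report only what shows in the picture. A call takes as long as a camera call. They do not tell look-alikes from the thing itself.
- env.outline_of(target, picture): "mask" (384x512 bool, what is visible of it) and "bbox" ([centre column, centre row, width, height] in pixels, round what is visible of it).
- env.tip_of(target, picture): "pixel" ([column, row] in pixels: a listed point, or the origin of a listed thing).
The state is a dict: "time_s": time; "q": joint angles; "qvel": joint speeds; "joint_efforts": joint torques, N m; "position": TCP position; "tool_rot": TCP orientation; "ft_force": force on the tool from outside, world axes, zero at the start; "wrist_torque": the same for the moment, N m; "grip_width": finger opening in m; "gripper_force": force on a finger pad.
Only numpy, scipy, OpenCV 4.12 (cv2) and the standard library are available. Lean on these libraries where they do the work, as an engineer would, in place of code of your own. Each camera call takes 0.05 s, during which the arm holds its last target. There are 200 camera calls.

## Working session

There is one attempt and no reset: what is moved stays moved. The work goes in short steps, Python scripts to look and compute and a tool call to move; the robot and the scene stay as the last step left them, time stands still between calls to the robot, and variables do not carry over. Pictures are saved under pics/ and viewed, at most 10 in all, crops included, and the job is handed in when it is done.

Besides the shell and the picture viewer there is one more tool, called by a JSON object that holds its "op" and its "data". move_arm: Moves the arm, as the interface text tells. Its arguments: {"type":"object","properties":{"plan":{"type":"array"},"squeeze":{"type":"number"}},"required":["plan"]}

```bash
mkdir -p pics; cat > h.py <<'E'
import numpy as np, cv2
from rig import env
def K(p):
    f=p["color"].shape[0]/2/np.tan(np.radians(p["fov_y"])/2); return f,p["cx"],p["cy"]
def ray(p,px):
    f,cx,cy=K(p); R=np.array(p["R"]);t=np.array(p["t"])
    d=R.T@np.array([(px[0]-cx)/f,(px[1]-cy)/f,1]); return -R.T@t,d
def onz(p,px,z):
    c,d=ray(p,px); return c+d*(z-c[2])/d[2]
def save(p,n): cv2.imwrite("pics/"+n,cv2.cvtColor(p["color"],cv2.COLOR_RGB2BGR))
E
python3 - <<'E'
from h import *
P={n:env.get_image(n) for n in("side","top")}
im=np.vstack([P["top"]["color"]]);save(P["top"],"top0.png");save(P["side"],"side0.png")
for n,p in P.items():
    print(n,{k:np.round(v,3).tolist() for k,v in p.items() if k not in("color",)})
    for o in("green_rack","dock","corner","timer","tape_roll","stop_far","stop_left","pin_far","pin_left"):
        for f in (env.tip_of,):
            for r in f(o,p)[:3]: print(o,np.round(r["pixel"],1),round(r["conf"],2),np.round(onz(p,r["pixel"],0.006 if o=="corner" else 0),3))
E
```

```text
side {'fov_y': 53.936, 'cx': 255.98, 'cy': 198.848, 'R': [[-1.0, 0.017, -0.013], [0.02, 0.53, -0.848], [-0.007, -0.848, -0.53]], 't': [0.573, -0.103, 1.291], 'shot': 1}
green_rack [279. 150.] 0.66 [ 0.482 -0.173  0.   ]
dock [279.4 192.9] 0.68 [0.503 0.141 0.   ]
dock [291.5 320.9] 0.64 [0.513 0.633 0.   ]
corner [271.1 200.9] 0.92 [0.531 0.196 0.006]
corner [281.1 332.6] 0.85 [0.536 0.665 0.006]
corner [284.3 201.3] 0.46 [0.492 0.2   0.006]
timer [216.2 236.2] 0.52 [0.683 0.354 0.   ]
tape_roll [221.8 171.2] 0.77 [ 0.69 -0.01  0.  ]
stop_far [262.8 191.8] 0.46 [0.554 0.133 0.   ]
stop_left [283.4 199.2] 0.58 [0.493 0.178 0.   ]
stop_left [298.5 336.6] 0.49 [0.503 0.671 0.   ]Traceback (most recent call last):
  File "<stdin>", line 8, in <module>
ValueError: it knows: corner, dock, green_rack, stop_far, stop_left, tape_roll, timer
```

View pics/top0.png

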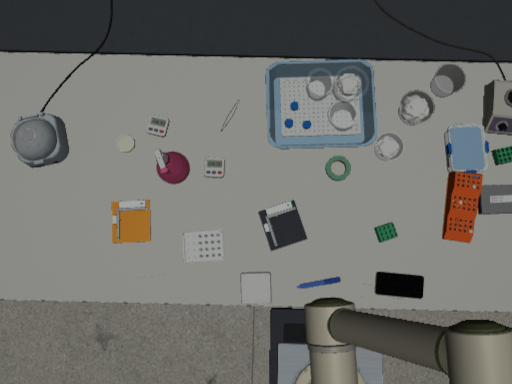

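View pics/side0.png

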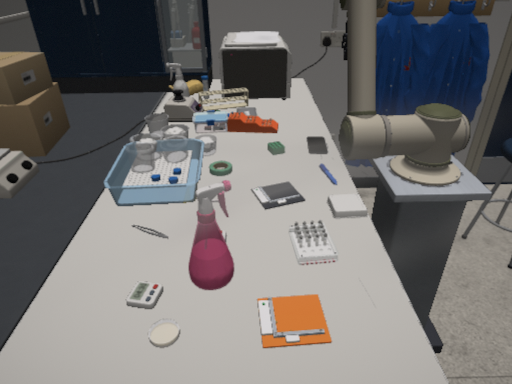

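The top view shows the rack at (386,232), the dark dock at (283,226) turned by about 20°, the tape roll at (338,168) and the timer near the dock at (215,167). The orange dock is a decoy.

```bash
python3 - <<'E'
from h import *
p=env.get_image("top"); s=env.get_image("side")
print({k:np.round(v,3).tolist() for k,v in p.items() if k not in("color",)})
for o in("green_rack","dock","corner","stop_far","stop_left","timer","tape_roll"):
    for r in env.tip_of(o,p)[:4]: print(o,np.round(r["pixel"],1),round(r["conf"],2),np.round(onz(p,r["pixel"],0.006 if o=="corner" else 0),3))
for n,q in(("top",p),("side",s)):
  for o,z in(("green_rack",.02),("dock",.006),("stop_far",.013),("stop_left",.013)):
    for r in env.outline_of(o,q)[:4]:
        c=max(cv2.findContours(r["mask"].astype(np.uint8),0,1)[0],key=len)[:,0,:]
        w=np.array([onz(q,x,z)[:2] for x in c])
        R=cv2.minAreaRect((w*1000).astype(np.float32)); print(n,o,round(r["conf"],2),np.round(r["bbox"]),np.round(R[0]),np.round(R[1]),round(R[2],1))
c=p["color"][180:270,240:420]
d=s["color"][130:220,230:320]
a=cv2.resize(c,None,fx=4.4,fy=4.4,interpolation=2);
cv2.imwrite("pics/c1.png",a[:,:,::-1]); cv2.imwrite("pics/c2.png",cv2.resize(d,None,fx=6,fy=6,interpolation=2)[:,:,::-1])
E
```

```text
{'fov_y': 44.272, 'cx': 266.694, 'cy': 194.085, 'R': [[0.025, -1.0, -0.002], [-0.993, -0.025, -0.119], [0.119, 0.005, -0.993]], 't': [0.191, 0.607, 1.422], 'shot': 3}
green_rack [386.9 232.1] 0.72 [ 0.496 -0.174  0.   ]
dock [127.6 216.8] 0.64 [0.524 0.642 0.   ]
dock [280.  226.2] 0.63 [0.506 0.162 0.   ]
corner [121.2 211.7] 0.86 [0.539 0.662 0.006]
corner [269.4 215.6] 0.62 [0.538 0.196 0.006]
stop_far [131.7 208.1] 0.49 [0.552 0.631 0.   ]
stop_far [281.2 212.8] 0.43 [0.548 0.159 0.   ]
stop_left [274.7 235.6] 0.42 [0.476 0.178 0.   ]
stop_left [118.1 223.6] 0.39 [0.502 0.671 0.   ]
timer [211.9 168.7] 0.63 [0.684 0.383 0.   ]
tape_roll [336.  169.1] 0.62 [ 0.692 -0.013  0.   ]
top green_rack 0.74 [386. 232.  22.  19.] [ 495. -164.] [50. 63.] 19.7
top dock 0.88 [132. 223.  38.  48.] [509. 630.] [132. 122.] 3.2
top dock 0.85 [282. 226.  50.  47.] [509. 156.] [130. 120.] 19.7
top dock 0.73 [212. 167.  20.  20.] [687. 375.] [61. 64.] 1.4
top stop_far 0.61 [279. 211.  18.   6.] [548. 163.] [ 6. 80.] 19.9
top stop_far 0.47 [134. 209.  24.  -5.] [547. 640.] [ 6. 41.] 1.4
side green_rack 0.61 [276. 149.  15.  14.] [ 499. -155.] [117.  60.] 87.6
side dock 0.85 [278. 194.  56.  27.] [513. 156.] [131. 130.] 20.3
side dock 0.68 [292. 322.  76.  55.] [514. 632.] [132. 124.] 3.5
side stop_far 0.74 [273. 315.  10.  34.] [553. 628.] [ 6. 83.] 5.1
side stop_far 0.49 [269. 198.  -1.   1.] [538. 202.] [0. 0.] 0.0
side stop_left 0.59 [300. 335.  46.   5.] [501. 671.] [88. 14.] 1.0
side stop_left 0.41 [284. 199.  28.   8.] [490. 192.] [85. 18.] 18.4
```

View pics/c1.png

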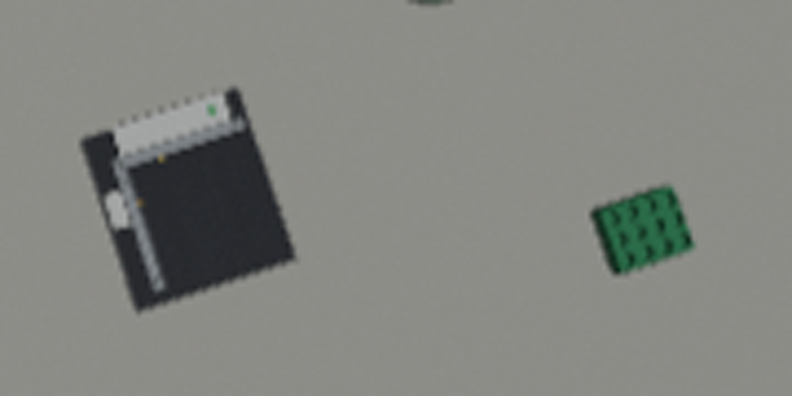

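View pics/c2.png

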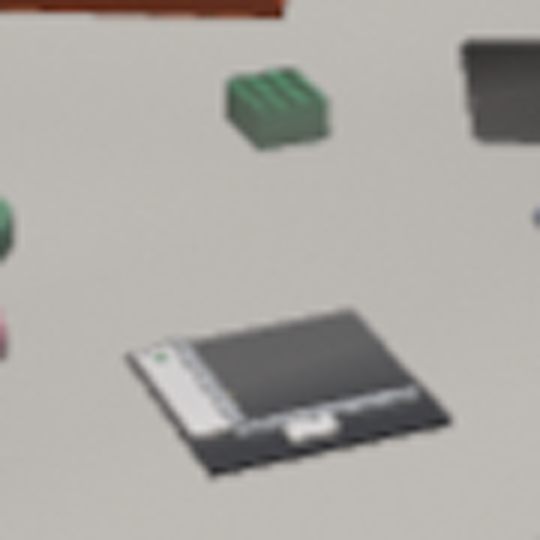

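```bash
cat > fit.py <<'E'
from h import *
from scipy.optimize import minimize
def render(q,V):
    f,cx,cy=K(q); c=(np.array(q["R"])@V.T).T+np.array(q["t"])
    u=np.c_[c[:,0]/c[:,2]*f+cx,c[:,1]/c[:,2]*f+cy]
    h=cv2.convexHull(((u+.5)*8*16).astype(np.int32))
    m=np.zeros((384*8,512*8),np.uint8); cv2.fillConvexPoly(m,h,255,shift=4)
    return cv2.resize(m,(512,384),interpolation=cv2.INTER_AREA)/255.
def verts(x,y,a,foot,top,h,z0=0):
    V=np.array([[sx*w[0]/2,sy*w[1]/2,z] for w,z in((foot,z0),(top,z0+h)) for sx in(-1,1) for sy in(-1,1)])
    a=np.radians(a);R=np.array([[np.cos(a),-np.sin(a),0],[np.sin(a),np.cos(a),0],[0,0,1]])
    return V@R.T+[x,y,0]
def fit(views,shape,x0):
    g=lambda v:sum(np.abs(render(q,verts(v[0]/1e3,v[1]/1e3,v[2],*shape))-m).sum() for q,m in views)
    best=min((minimize(g,x0+d,method="Nelder-Mead",options=dict(initial_simplex=np.array(x0+d)+np.array([[0,0,0],[6,0,0],[0,6,0],[0,0,6]]),xatol=.1,fatol=.2)) for d in (np.zeros(3),np.array([-5,-5,-4]))),key=lambda r:r.fun)
    return np.round(best.x,1),round(best.fun,1)
RACK=((.05,.058),(.047,.055),.027); DOCK=((.13,.12),(.13,.12),.006)
def mask(o,q,near):
    r=min(env.outline_of(o,q),key=lambda r:np.hypot(r["bbox"][0]-near[0],r["bbox"][1]-near[1])); return r["mask"].astype(float)
E
python3 - <<'E'
from fit import *
p=env.get_image("top"); s=env.get_image("side")
for o,S,x0,a,b in(("green_rack",RACK,[493,-170,20.],(386,232),(276,149)),("dock",DOCK,[511,156,20.],(282,226),(278,194))):
    ma,mb=mask(o,p,a),mask(o,s,b)
    for v in ([(p,ma)],[(s,mb)],[(p,ma),(s,mb)]): print(o,*fit(v,S,np.array(x0)))
st=env.observe(); print({k:np.round(v,3).tolist() for k,v in st.items()})
E
```

```text
green_rack [ 494.3 -166.8   20. ] 20.1
green_rack [ 498.6 -169.6   15.7] 15.5
green_rack [ 495.3 -167.    20.3] 54.4
dock [508.9 155.7  20.3] 50.9
dock [512.5 151.8  19.3] 48.9
dock [509.7 155.1  20.2] 148.2
{'time_s': 1.6, 'q': [-85.447, 21.808, 74.334, 0.001, 83.857, -12.336], 'qvel': [-0.002, -0.06, -0.038, 0.023, -0.009, 0.102], 'joint_efforts': [0.0, -44.833, -23.147, -0.0, 0.001, -0.0], 'position': [0.16, -0.526, 0.231], 'tool_rot': [[0.957, 0.291, 0.0], [0.291, -0.957, -0.0], [0.0, 0.0, -1.0]], 'ft_force': [0.148, 1.077, -0.247], 'wrist_torque': [-0.005, 0.051, 0.031], 'gripper_force': 0.0, 'grip_width': 0.085}
```

{"op": "move_arm", "data": {"plan": [[0, 0, -3, 4.1, -2.4, 0.5, 1], [0, 0, -3, 8.2, -4.8, 1, 1], [0, 0, -3, 12.3, -7.2, 1.5, 1], [0, 0, -3, 16.4, -9.6, 2, 1], [0, 0, -3, 20.5, -12, 2.5, 1]], "squeeze": 50}}

```text
time_s: 2.1
position: [0.322, -0.3504, 0.2063]
tool_rot: [[0.94, 0.34, 0.0], [0.34, -0.94, -0.0], [0.0, 0.001, -1.0]]
ft_force: [0.1, 0.1, -0.2]
grip_width: 0.0855
gripper_force: 0.0
```

{"op": "move_arm", "data": {"plan": [[0, 0, 0, 4.6, -1.4, 1, 1], [0, 0, 0, 9.2, -2.8, 2, 1], [0, 0, 0, 13.8, -4.2, 3, 1], [0, 0, 0, 18.4, -5.6, 4, 1], [0, 0, 0, 20, -7, 6, 1]]}}

```text
time_s: 2.6
position: [0.4886, -0.2163, 0.1467]
tool_rot: [[0.939, 0.343, 0.003], [0.343, -0.939, -0.002], [0.002, 0.003, -1.0]]
ft_force: [-0.9, -0.9, 0.8]
grip_width: 0.0852
gripper_force: 0.0
```

```bash
python3 - <<'E'
from fit import *
s=env.get_image("side");p=env.get_image("top");o=env.observe()
T=np.array(o["tool_rot"]);P=np.array(o["position"]);print(P,np.round(T,3).tolist(),o["time_s"],np.round(o["ft_force"],2))
print("to rack (tool cm)",100*T.T@(np.array([.495,-.167,.08])-P))
for o_,q in(("s",s),("t",p)):
    print(o_,[(r["conf"],r["bbox"]) for r in env.outline_of("green_rack",q)[:2]])
cv2.imwrite("pics/c3.png",cv2.resize(np.hstack([s["color"][90:210,220:340],p["color"][170:290,300:420]]),None,fx=3.3,fy=3.3,interpolation=2)[:,:,::-1])
E
```

```text
[ 0.48562547 -0.215073    0.14409471] [[0.939, 0.344, -0.004], [0.344, -0.939, 0.003], [-0.002, -0.004, -1.0]] 2.7 [-0.98  0.06  0.34]
to rack (tool cm) [ 2.54799552 -4.16523883  6.42096299]
s [(0.72, [267.0, 192.9, 12.6, 15.8]), (0.5, [275.0, 147.1, 18.2, 11.0])]
t [(0.76, [385.6, 231.4, 22.6, 16.1])]
```

View pics/c3.png

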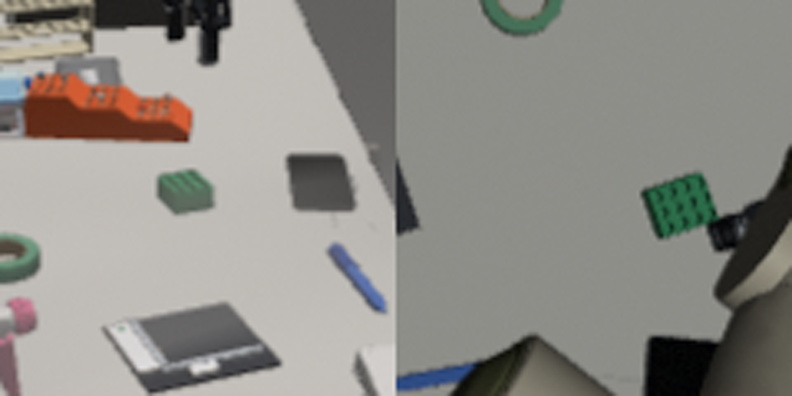

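The rack is untouched at about (275,147) in the side view, with the gripper still behind it on the -y side. I'll move over it.

{"op": "move_arm", "data": {"plan": [[0, 0, 0, 2, -3.5, 2, 1], [0, 0, 0, 2.6, -4.2, 6, 1], [0, 0, 0, 2.6, -4.2, 9, 1], [0, 0, 0, 2.6, -4.2, 9.9, 1], [0, 0, 0, 2.6, -4.2, 9.9, 1]]}}

```text
time_s: 3.3
position: [0.4952, -0.1708, 0.0475]
tool_rot: [[0.941, 0.339, -0.001], [0.339, -0.941, 0.0], [-0.0, -0.0, -1.0]]
ft_force: [0.2, -0.4, 0.5]
grip_width: 0.0856
gripper_force: 0.0
```

```bash
python3 - <<'E'
from fit import *
s=env.get_image("side");p=env.get_image("top");o=env.observe()
T=np.array(o["tool_rot"]);P=np.array(o["position"]);print(P,np.round(T,3).tolist(),o["time_s"],np.round(o["ft_force"],2))
cv2.imwrite("pics/c4.png",cv2.resize(np.hstack([s["color"][100:170,240:310],p["color"][190:260,350:420]]),None,fx=5.7,fy=5.7,interpolation=2)[:,:,::-1])
E
```

```text
[ 0.49608908 -0.1709896   0.04890918] [[0.941, 0.339, 0.002], [0.339, -0.941, -0.001], [0.002, 0.002, -1.0]] 3.4 [-0.34 -0.2   0.08]
```

View pics/c4.png

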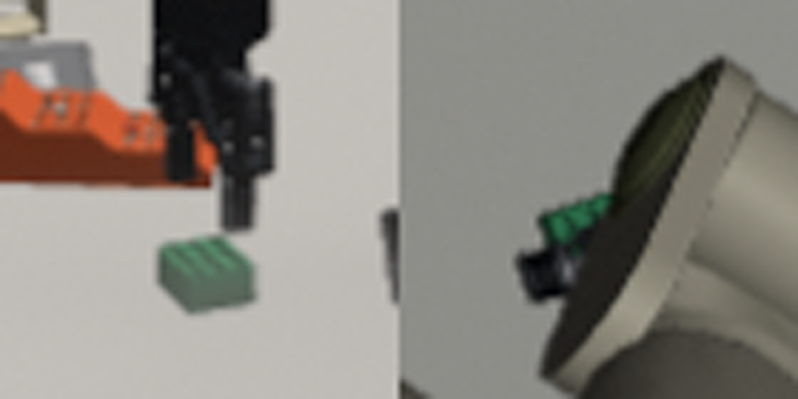

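```bash
python3 - <<'E'
from fit import *
s=env.get_image("side");f,cx,cy=K(s)
def pr(X):
    c=np.array(s["R"])@X+s["t"];return np.round(c[:2]/c[2]*f+[cx,cy],1)
yv=np.array([-.34,.94,0]);P=np.array([.495,-.171,.048])
for dz in(0,.013,.02): print(pr(P+yv*.05+[0,0,dz]))
for r in env.outline_of("green_rack",s)[:2]:print(r["conf"],r["bbox"])
print(pr(np.array([.495,-.167,0])+yv*.029),env.tip_of("green_rack",s))
E
```

```text
[281.4 143.6]
[281.5 140.2]
[281.5 138.4]
0.65 [277.6, 147.6, 14.5, 13.7]
[278.9 153.8] [{'pixel': [275.9, 151.8], 'conf': 0.43}]
```

{"op": "move_arm", "data": {"plan": [[0, 0, 0, 0.1, -0.4, 2, 1], [0, 0, 0, 0.1, -0.4, 3.5, 1], [0, 0, 0, 0.1, -0.4, 4.2, 1], [0, 0, 0, 0.1, -0.4, 4.2, 1], [0, 0, 0, 0.1, -0.4, 4.2, -1]]}}

```text
time_s: 4.05
position: [0.4955, -0.1659, 0.0061]
tool_rot: [[0.94, 0.34, 0.001], [0.34, -0.94, -0.001], [0.001, 0.001, -1.0]]
ft_force: [0.4, -0.8, 0.4]
grip_width: 0.0732
gripper_force: 0.0
```

{"op": "move_arm", "data": {"plan": [[0, 0, 0, 0, 0, 0, -1], [0, 0, 0, 0, 0, 0, -1], [0, 0, 0, 0, 0, 0, -1], [0, 0, 0, 0, 0, 0, -1], [0, 0, 0, 0, 0, 0, -1]]}}

```text
time_s: 4.55
position: [0.4955, -0.1658, 0.0066]
tool_rot: [[0.94, 0.34, 0.002], [0.34, -0.94, -0.001], [0.001, 0.002, -1.0]]
ft_force: [-2.6, 0.1, 6.9]
grip_width: 0.0544
gripper_force: 52.9
```

{"op": "move_arm", "data": {"plan": [[0, 0, 0, 0, 0, -2, -1], [0, 0, 0, 0, 0, -4, -1], [0, 0, 0, 1.3, -3.2, -4.5, -1], [0, 0, 0, 2.8, -7, -4.5, -1], [0, 0, 0, 4.4, -11, -4.5, -1]]}}

```text
time_s: 5.05
position: [0.4992, -0.0463, 0.0511]
tool_rot: [[0.941, 0.339, 0.002], [0.339, -0.941, -0.001], [0.001, 0.001, -1.0]]
ft_force: [-0.3, -0.1, -1.5]
grip_width: 0.0544
gripper_force: 53.3
```

{"op": "move_arm", "data": {"plan": [[0, 0, 0, 1.7, -4.2, 0, -1], [0, 0, 0, 3.3, -8.2, 0, -1], [0, 0, 0, 4.9, -12.2, 0, -1], [0, 0, 0, 6.4, -15.8, 0, -1], [0, 0, 0, 7.1, -17.5, 0, -1]]}}

```text
time_s: 5.55
position: [0.506, 0.1445, 0.0509]
tool_rot: [[0.939, 0.343, 0.001], [0.343, -0.939, 0.0], [0.001, -0.0, -1.0]]
ft_force: [-0.4, -0.1, -1.3]
grip_width: 0.0539
gripper_force: 53.3
```

```bash
python3 - <<'E'
from fit import *
s=env.get_image("side");o=env.observe()
f,cx,cy=K(s)
print(np.round(o["position"],4),np.round(o["tool_rot"],3).tolist(),o["time_s"],np.round(o["ft_force"],2),o["grip_width"],o["gripper_force"])
cv2.imwrite("pics/c5.png",cv2.resize(s["color"][150:230,220:330],None,fx=7,fy=7,interpolation=2)[:,:,::-1])
E
```

```text
[0.506  0.1456 0.0509] [[0.939, 0.343, 0.001], [0.343, -0.939, 0.001], [0.001, -0.0, -1.0]] 5.6 [-1.41  1.04 -0.92] 0.054319249155512464 53.33562747691758
```

View pics/c5.png

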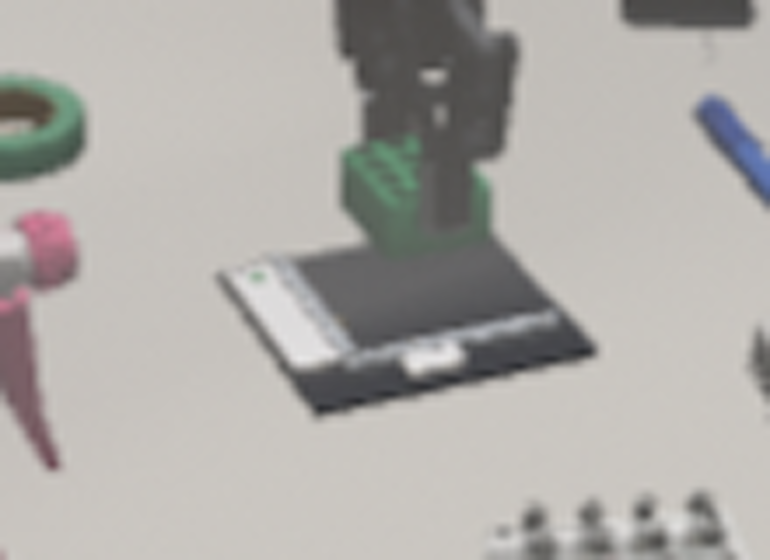

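The side view shows the rack held level and square above the open part of the plate, its foot clear of both stops. I'll lower it.

{"op": "move_arm", "data": {"plan": [[0, 0, 0, 0, 0, 1.5, -1], [0, 0, 0, 0, 0, 2.8, -1], [0, 0, 0, 0, 0, 3.4, -1], [0, 0, 0, 0, 0, 3.6, -1], [0, 0, 0, 0, 0, 3.6, -1]]}}

```text
time_s: 6.1
position: [0.5064, 0.1413, 0.0146]
tool_rot: [[0.94, 0.34, 0.0], [0.34, -0.94, -0.0], [0.0, 0.0, -1.0]]
ft_force: [-0.5, -0.1, -1.3]
grip_width: 0.0541
gripper_force: 53.3
```

{"op": "move_arm", "data": {"plan": [[0, 0, 0, 0, 0, 0.1, -1], [0, 0, 0, 0, 0, 0.2, -1], [0, 0, 0, 0, 0, 0.2, -1], [0, 0, 0, 0, 0, 0.2, -1]]}}

```text
time_s: 6.5
position: [0.5065, 0.1415, 0.0127]
tool_rot: [[0.94, 0.34, 0.001], [0.34, -0.94, -0.0], [0.001, 0.0, -1.0]]
ft_force: [-0.4, -0.3, 2.9]
grip_width: 0.0541
gripper_force: 53.7
```

{"op": "move_arm", "data": {"plan": [[0, 0, 0, 0.3, -0.3, 0, -1], [0, 0, 0, 0.6, -0.6, 0, -1], [0, 0, 0, 0.9, -0.9, 0, -1], [0, 0, 0, 1.1, -1.1, 0, -1], [0, 0, 0, 1.1, -1.1, 0, -1]]}}

```text
time_s: 7.0
position: [0.5134, 0.1563, 0.0126]
tool_rot: [[0.94, 0.341, 0.001], [0.341, -0.94, 0.0], [0.001, 0.0, -1.0]]
ft_force: [0.1, 0.5, 5.0]
grip_width: 0.0542
gripper_force: 54.1
```

{"op": "move_arm", "data": {"plan": [[0, 0, 0, 0.1, 0, 0, -1], [0, 0, 0, 0.2, 0, 0, -1], [0, 0, 0, 0.3, 0, 0, -1], [0, 0, 0, 0.3, 0, 0, -1]]}}

```text
time_s: 7.4
position: [0.5155, 0.1571, 0.0126]
tool_rot: [[0.94, 0.341, -0.0], [0.341, -0.94, 0.0], [-0.0, -0.0, -1.0]]
ft_force: [-2.7, -1.2, 7.7]
grip_width: 0.0539
gripper_force: 54.4
```

{"op": "move_arm", "data": {"plan": [[0, 0, 0, 0.05, 0, 0, -1], [0, 0, 0, 0.1, 0, 0, -1], [0, 0, 0, 0.15, 0, 0, -1], [0, 0, 0, 0.15, 0, 0, -1]]}}

```text
time_s: 7.8
position: [0.5167, 0.1576, 0.0126]
tool_rot: [[0.94, 0.341, -0.001], [0.341, -0.94, -0.0], [-0.001, -0.0, -1.0]]
ft_force: [-2.3, -0.6, 8.3]
grip_width: 0.0544
gripper_force: 54.5
```

{"op": "move_arm", "data": {"plan": [[0, 0, 0, 0.05, 0, 0, -1], [0, 0, 0, 0.1, 0, 0, -1], [0, 0, 0, 0.1, 0, 0, -1]]}}

```text
time_s: 8.1
position: [0.5173, 0.1579, 0.0126]
tool_rot: [[0.94, 0.341, -0.002], [0.341, -0.94, -0.0], [-0.002, -0.0, -1.0]]
ft_force: [-4.5, -0.8, 9.0]
grip_width: 0.0543
gripper_force: 54.6
```

{"op": "move_arm", "data": {"plan": [[0, 0, 0, 0.05, 0, 0, -1], [0, 0, 0, 0.1, 0, 0, -1], [0, 0, 0, 0.1, 0, 0, -1]]}}

```text
time_s: 8.4
position: [0.5181, 0.1582, 0.0126]
tool_rot: [[0.94, 0.341, -0.002], [0.341, -0.94, -0.0], [-0.002, -0.0, -1.0]]
ft_force: [-4.6, -1.2, 9.7]
grip_width: 0.0542
gripper_force: 54.7
```

{"op": "move_arm", "data": {"plan": [[0, 0, 0, 0.05, 0, 0, -1], [0, 0, 0, 0.1, 0, 0, -1], [0, 0, 0, 0.1, 0, 0, -1]]}}

```text
time_s: 8.7
position: [0.519, 0.1585, 0.0126]
tool_rot: [[0.94, 0.341, -0.002], [0.341, -0.94, -0.0], [-0.002, -0.0, -1.0]]
ft_force: [-5.6, -1.4, 10.6]
grip_width: 0.0541
gripper_force: 54.7
```

{"op": "move_arm", "data": {"plan": [[0, 0, 0, 0.05, 0, 0, -1], [0, 0, 0, 0.1, 0, 0, -1], [0, 0, 0, 0.1, 0, 0, -1]]}}

```text
time_s: 9.0
position: [0.5198, 0.1588, 0.0126]
tool_rot: [[0.94, 0.341, -0.002], [0.341, -0.94, -0.0], [-0.002, -0.0, -1.0]]
ft_force: [-5.8, -2.8, 9.8]
grip_width: 0.0541
gripper_force: 54.8
```

{"op": "move_arm", "data": {"plan": [[0, 0, 0, 0.05, 0, 0, -1], [0, 0, 0, 0.1, 0, 0, -1], [0, 0, 0, 0.1, 0, 0, -1]]}}

```text
time_s: 9.3
position: [0.5199, 0.1588, 0.0126]
tool_rot: [[0.94, 0.341, -0.005], [0.341, -0.94, -0.001], [-0.005, -0.0, -1.0]]
ft_force: [-9.9, -4.7, 13.9]
grip_width: 0.0542
gripper_force: 55.2
```

The far stop is reached (no further travel, force rising). Now +y, which is -tool y.

{"op": "move_arm", "data": {"plan": [[0, 0, 0, 0, -0.1, 0, -1], [0, 0, 0, 0, -0.2, 0, -1], [0, 0, 0, 0, -0.3, 0, -1], [0, 0, 0, 0, -0.3, 0, -1]]}}

```text
time_s: 9.7
position: [0.5194, 0.1602, 0.0126]
tool_rot: [[0.94, 0.341, -0.004], [0.341, -0.94, -0.003], [-0.005, 0.002, -1.0]]
ft_force: [-7.8, -14.0, 12.6]
grip_width: 0.0541
gripper_force: 55.1
```

{"op": "move_arm", "data": {"plan": [[0, 0, 0, 0, -0.05, 0, -1], [0, 0, 0, 0, -0.1, 0, -1], [0, 0, 0, 0, -0.15, 0, -1], [0, 0, 0, 0, -0.15, 0, -1]]}}

```text
time_s: 10.1
position: [0.519, 0.1613, 0.0126]
tool_rot: [[0.94, 0.341, -0.003], [0.341, -0.94, -0.004], [-0.005, 0.002, -1.0]]
ft_force: [-7.5, -15.3, 11.7]
grip_width: 0.0544
gripper_force: 55.1
```

{"op": "move_arm", "data": {"plan": [[0, 0, 0, -0.05, 0, -0.07, -1], [0, 0, 0, -0.05, -0.05, -0.07, -1], [0, 0, 0, -0.05, -0.1, -0.07, -1], [0, 0, 0, -0.05, -0.1, -0.07, -1]]}}

```text
time_s: 10.5
position: [0.5185, 0.1629, 0.0127]
tool_rot: [[0.94, 0.341, -0.003], [0.341, -0.94, -0.002], [-0.004, 0.001, -1.0]]
ft_force: [-4.5, -9.6, 5.3]
grip_width: 0.0541
gripper_force: 54.0
```

{"op": "move_arm", "data": {"plan": [[0, 0, 0, 0, -0.05, 0, -1], [0, 0, 0, 0, -0.1, 0, -1], [0, 0, 0, 0, -0.1, 0, -1]]}}

```text
time_s: 10.8
position: [0.5183, 0.1633, 0.0127]
tool_rot: [[0.94, 0.341, -0.003], [0.341, -0.94, -0.003], [-0.004, 0.002, -1.0]]
ft_force: [-2.7, -12.0, 4.3]
grip_width: 0.054
gripper_force: 54.1
```

{"op": "move_arm", "data": {"plan": [[0, 0, 0, 0, -0.05, 0, -1], [0, 0, 0, 0, -0.1, 0, -1], [0, 0, 0, 0, -0.1, 0, -1]]}}

```text
time_s: 11.1
position: [0.5183, 0.1634, 0.0128]
tool_rot: [[0.94, 0.341, -0.002], [0.341, -0.94, -0.005], [-0.004, 0.004, -1.0]]
ft_force: [-2.0, -18.1, 4.0]
grip_width: 0.0544
gripper_force: 54.2
```

{"op": "move_arm", "data": {"plan": [[0, 0, 0, 0, -0.05, 0, -1], [0, 0, 0, 0, -0.1, 0, -1], [0, 0, 0, 0, -0.1, 0, -1]]}}

```text
time_s: 11.4
position: [0.5183, 0.1635, 0.0128]
tool_rot: [[0.94, 0.341, -0.002], [0.341, -0.94, -0.006], [-0.004, 0.005, -1.0]]
ft_force: [-0.9, -23.9, 3.3]
grip_width: 0.0545
gripper_force: 54.3
```

{"op": "move_arm", "data": {"plan": [[0, 0, 0, 0.05, 0, 0.03, -1], [0, 0, 0, 0.12, 0, 0.05, -1], [0, 0, 0, 0.12, 0, 0.05, -1], [0, 0, 0, 0.12, 0, 0.05, -1], [0, 0, 0, 0.12, 0, 0.05, -1]]}}

```text
time_s: 11.9
position: [0.5183, 0.1635, 0.0127]
tool_rot: [[0.94, 0.341, -0.004], [0.341, -0.94, -0.007], [-0.006, 0.005, -1.0]]
ft_force: [-8.2, -28.0, 12.1]
grip_width: 0.0544
gripper_force: 55.5
```

```bash
python3 - <<'E'
from fit import *
s=env.get_image("side");o=env.observe()
print(np.round(o["position"],4),np.round(o["tool_rot"],3).tolist(),o["time_s"],np.round(o["ft_force"],2),np.round(o["wrist_torque"],2),o["gripper_force"])
print(env.tip_of("timer",s),env.tip_of("tape_roll",s))
cv2.imwrite("pics/c6.png",cv2.resize(s["color"][150:230,220:330],None,fx=7,fy=7,interpolation=2)[:,:,::-1])
E
```

```text
[0.5183 0.1635 0.0127] [[0.94, 0.341, -0.004], [0.341, -0.94, -0.007], [-0.006, 0.005, -1.0]] 11.95 [ -6.9  -27.12  12.68] [-4.55  1.17 -0.1 ] 55.51469169527991
[{'pixel': [213.8, 238.9], 'conf': 0.46}, {'pixel': [282.8, 200.6], 'conf': 0.44}] [{'pixel': [220.7, 170.7], 'conf': 0.49}]
```

View pics/c6.png

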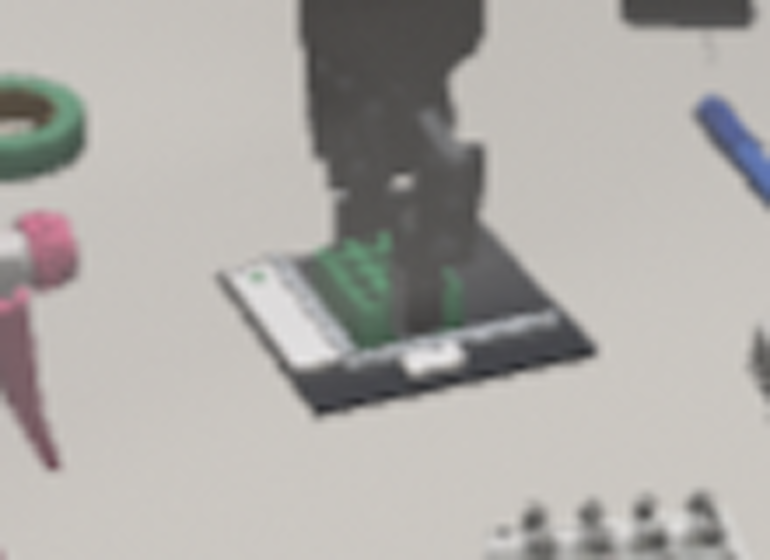

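The rack sits in the corner, against both stops (foot at about (365,340) in the crop). I'll add slightly more press on the far stop.

{"op": "move_arm", "data": {"plan": [[0, 0, 0, 0.05, 0.02, -0.03, -1], [0, 0, 0, 0.12, 0.04, -0.04, -1], [0, 0, 0, 0.12, 0.04, -0.04, -1], [0, 0, 0, 0.12, 0.04, -0.04, -1], [0, 0, 0, 0.12, 0.04, -0.04, -1]]}}

```text
time_s: 12.55
position: [0.5184, 0.1635, 0.0128]
tool_rot: [[0.94, 0.341, -0.007], [0.341, -0.94, -0.007], [-0.009, 0.004, -1.0]]
ft_force: [-11.5, -27.0, 13.1]
grip_width: 0.0544
gripper_force: 55.5
```

```bash
python3 -c "
from rig import env
print(env.close_job())"
```

```text
the job is handed in; nothing more can be done
None
```

The job is handed in: by the last force readings and side view, the rack is upright in the dock corner with the gripper pressing it about 20 N towards each stop. I could not see the pins, stop contact is inferred from those forces, and no verdict came back.

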